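Clamp a shelf bracket in the bench trigger clamp

ROBOT

A 7-joint arm with a two-finger parallel gripper is mounted at the origin on the work surface. World frame = base frame: x ahead of the robot, y to its left, z up, the work surface at z = 0. Lengths are in m, angles in degrees, forces in N, time in s.
With the tool pointing down it reaches from about 0.425 to 0.875 m from the base axis. Payload 4.7 kg.
Tool frame: the origin (TCP) lies on the mounting face of the last link; the fingertips stand 182 mm ahead of it and the grasp point (between the pads) lies 164 mm ahead of it; z points along the fingers, y is the line along which they close (so a half turn about z gives the same grasp; the last joint's range is limited). The gripper opens to 87 mm and grips with 3 to 60 N. Pads are 19 mm wide; open, the fingers measure 117 mm over their backs; the gripper's body (75 mm by 190 mm) begins 51 mm behind the grasp point.
Start: joints at [72.313, 18.392, -4.016, 83.108, 1.295, 78.541, -3.26], TCP at [0.206, -0.616, 0.405] pointing down, gripper open.
Joint ranges: [-163.93, 163.93], [-17.29, 119.83], [-79.2, 71.16], [3.27, 140.29], [-89.18, 269.18], [5.43, 117.66], [-154.24, 154.24]. Speed limits (degrees/s): [147.25, 147.25, 180, 180, 180, 180, 180].

INTERFACE

Orientations are given as [roll, pitch, yaw] about the fixed x, y, z axes, in that order (R = Rz(yaw) Ry(pitch) Rx(roll)).
In Python, from cell import env gives the robot as it stands.
- The arm moves only by the tool servo_tool, never from a script. Its argument "plan" is a list of rows, each an object with "xyz": the shift along the tool's x, y, z in cm, a list of three; "twist": the turn, a rotation vector about the tool's x, y, z in degrees, a list of three; "jaw": the closure, from 0 (fully open) to 1 (shut). In form: [{"xyz": [x, y, z], "twist": [wx, wy, wz], "jaw": jaw}, ...]. A call has 1 to 10 rows; each row is the pose to reach, as a shift and turn from the pose commanded when the call began, along the tool's axes at that moment; what a row does not reach only later rows make up. A row lasts 1/12 s, in which the tool goes at most 41.7 mm and 7.16 degrees, less where a joint would pass 70% of its speed; a pose out of reach is approached as far as the arm can. A call with a gripper value outside its range is refused whole. The fingers move at their own pace and stop on an object; "newtons" is the grip in N (left out, the last holds). Time passes only in rows, so rows that repeat a pose let the fingers close. It gives the time, the measured TCP pose, the force, the opening and the grip force at its end, in the units of the state.
- env.get_obs(): the state, without advancing time (a new reading comes with each control period).
- env.read_camera(name): name is "scene" or "top"; returns a dict with "img" (420x560x3 uint8, red, green, blue), "camera_matrix" (3x3 intrinsics, pixels), "k1" (the pictures are not rectified: a ray, as slopes to the right and down, at radius r is drawn at 1 + k1 r^2 times it, then the intrinsics apply), "R" (3x3) and "t" (3): a world point X has camera coordinates R X + t. Camera axes: x right, y down, z forward; pixel columns grow to the right and rows downward; lengths in m; the calibration is good to about 2 mm. A picture is of the moment at which its call begins. There is no depth.
- env.sign_off(): hands the job in; it is judged then, once.
The state is a dict: "time_s": time; "qpos": joint angles; "joint_velocities": joint speeds; "effort": joint torques, N m; "tool_pos": TCP position; "tool_rot": TCP orientation; "force": force on the tool from outside, world axes, zero at the start; "wrist_torque": the same for the moment, N m; "grip_width": finger opening in m; "grasp_force": force on a finger pad.
Only numpy, scipy, OpenCV 4.12 (cv2) and the standard library are available. Lean on these libraries where they do the work, as an engineer would, in place of code of your own. Each camera call takes 0.05 s, during which the arm holds its last target. There are 200 camera calls.

TASK

Draw the clamp's sliding jaw back, lay the wooden bracket flat on its foot in the clamp's bed with its tall heel plate towards the fixed jaw, setting it down without dropping it, and let go of it; then slide the jaw up until the bracket is snug between both jaws with its heel touching the fixed jaw. Then squeeze the clamp's trigger fully towards its grip and let it spring back, with the bracket still snug in the jaws. Leave the can, bottle, tape roll and jar standing where they are.

Things in the scene. Friction and masses are not known exactly. Their poses are not given: they have to be found in the camera images.
- clamp: Bench trigger clamp fixed to the table, steel base plate 360 x 100 x 12 mm. Origin: table height, centre line, under the fixed jaw's gripping face; x along the slide away from that jaw (opening direction), z up. Plate spans x -125 to 235 mm. Fixed jaw: grey block, x -28 to 0, 66 mm wide, top z = 62 mm. Behind it: trigger, then grip post. Positions called clamp x, y, z are in this frame.
- bed (a point): Middle of the bed, the base plate's top, 12 mm above the table, clamp x = 55 mm. The bed lies between two low steel side rails: inner faces 33 mm, outer 42 mm either side of the centre line, tops 22 mm above the table, clamp x 3 to 225 mm.
- slide_jaw (a joint): Sliding jaw, value in m = gap between the jaw faces: 0 shut, 0.165 fully open (end stop). Stays where left, about 3 N to slide. Grey block 40 mm long, 64 mm wide, top 62 mm above the table, black handle post on top; a shoe 30 x 88 mm, 24 to 36 mm above the table, overhangs the rails.
- jaw_handle (a point): Centre of the top of the sliding jaw's black handle post, 106 mm above the table, at clamp x = gap + 22 mm. The post is 22 mm along the slide, 26 mm across it, and stands from 62 to 106 mm above the table.
- trigger (a joint): Angle of the sprung trigger, rad: 0 = released, upright; grows as its top moves towards the grip (clamp -x) by about 20 mm; stop at 0.28 = fully squeezed. Takes about 9 N at 50 mm above the hinge (hinge at clamp x = -58, z = 47 mm, axis along clamp y). Springs back when let go.
- trigger_tip (a point): Top of the trigger, a steel lever 10 mm thick along the slide, 18 mm wide, with a 12 mm round bar at the tip. Released, at clamp x = -58 mm, z = 120 mm.
- grip_top (a point): Centre of the top of the fixed grip, a black upright post 26 mm along the slide, 28 mm wide, at clamp x = -97 mm, top 118 mm above the table. Grip and released trigger together measure 58 mm along the slide (clamp x -110 to -52 mm).
- bracket: Loose wooden shelf bracket, about 220 g. Origin: centre of its foot's underside, z up. Foot 110 (x) x 56 (y) x 16 mm; upright heel plate at the -x end (x -55 to -39), 56 wide, 70 mm high; along the middle a web 18 mm thick, top sloping from 60 mm high at the heel, 46 mm at mid length, to 36 mm at x = 30: pinch it there. Clamped: its x along the clamp's x, origin at clamp x = 55, z = 12 mm.
- heel (a point): Centre line of the outer (-x) face of the bracket's heel plate, 35 mm above its underside; must touch the fixed jaw.
- spray_can: Bystander: standing spray can, 56 mm in diameter, 190 mm high; origin under its centre.
- glue_bottle: Bystander: standing glue bottle, 56 mm in diameter, 170 mm high; origin under its centre.
- tape_roll: Bystander: roll of tape lying flat, 96 mm in diameter, 48 mm high; origin under its centre.
- screw_tin: Bystander: small screw jar, 66 mm in diameter, 55 mm high; origin under its centre.
Mind the look-alikes: they are no part of the job. Leave any green look-alike of the bracket alone.

How it is judged:
By the outcome, as a careful person would: the job done as asked, in the order asked, and still so for the second after the job is handed in, with the robot touching nothing.
It also fails if it takes over 64 s, if anything falls off the work surface, if the arm or the gripper's body presses on something with over 40 N, if the wrist force passes 120 N, or if a joint passes its speed limit or range.

## Working session

There is one attempt and no reset: what is moved stays moved. The work goes in short steps, Python scripts to look and compute and a tool call to move; the robot and the scene stay as the last step left them, time stands still between calls to the robot, and variables do not carry over. Pictures are saved under pics/ and viewed, at most 13 in all, crops included, and the job is handed in when it is done.

Besides the shell and the picture viewer there is one more tool, called after ">>>" by a JSON object that holds its "name" and its "arguments". servo_tool: Moves the arm, as the interface text tells. Its arguments: {"type":"object","properties":{"plan":{"type":"array","items":{"type":"object","properties":{"xyz":{"type":"array","items":{"type":"number"}},"twist":{"type":"array","items":{"type":"number"}},"jaw":{"type":"number"}}}},"newtons":{"type":"number"}},"required":["plan"]}

```bash
ls; mkdir -p pics; cat > h.py <<'E'
import numpy as np, cv2
from cell import env
def cam(n):
    c=env.read_camera(n); c={k:(np.array(v) if k!='k1' else float(v)) for k,v in c.items()}; return c
def save(c,f,box=None,s=1):
    im=c['img'][...,::-1]
    if box: im=im[box[1]:box[3],box[0]:box[2]]
    cv2.imwrite('pics/'+f,cv2.resize(im,None,fx=s,fy=s,interpolation=cv2.INTER_CUBIC))
def ray(c,p):
    K=c['camera_matrix']; d=np.array([(p[0]-K[0,2])/K[0,0],(p[1]-K[1,2])/K[1,1]]); u=d.copy()
    for _ in range(20): u=d/(1+c['k1']*(u@u))
    R=c['R']; return -R.T@c['t'], R.T@np.array([u[0],u[1],1])
def onz(c,p,z):
    o,d=ray(c,p); return o+d*(z-o[2])/d[2]
def proj(c,X):
    K=c['camera_matrix']; q=c['R']@np.array(X,float)+c['t']; u=q[:2]/q[2]; u=u*(1+c['k1']*(u@u))
    return np.array([K[0,0]*u[0]+K[0,2],K[1,1]*u[1]+K[1,2]])
E
python3 - <<'E'
from h import *
for n in('scene','top'):
    c=cam(n); save(c,n+'0.png',s=1.4); np.savez(n+'0.npz',**c); print(n,-c['R'].T@c['t'],c['R'].round(2).tolist(),c['k1'])
o=env.get_obs();print(o)
E
```

```text
pics
scene [1.4880255  0.20540043 0.81883803] [[-0.3, 0.95, 0.01], [0.57, 0.18, -0.8], [-0.76, -0.24, -0.6]] -0.17997434022165487
top [ 0.44549624 -0.08605175  1.14855761] [[-0.02, -1.0, 0.0], [-0.99, 0.02, -0.13], [0.13, -0.0, -0.99]] -0.14637952776451157
{'time_s': 0.1, 'qpos': array([72.3124711 , 18.43399256, -4.01554981, 83.16912001,  1.29720199,
       78.54174251, -3.26227156]), 'joint_velocities': array([ 0.00554653, -0.1473746 , -0.09518991, -0.15634226, -0.08280548,
       -0.05851164,  0.02377247]), 'effort': array([-1.66609411e-04, -4.92572379e+01, -4.05823784e-01, -3.13396668e+01,
       -6.41825167e-02,  3.95200239e-02,  7.69706185e-05]), 'tool_pos': array([ 0.20609994, -0.61625587,  0.40376935]), 'tool_rot': array([-1.79900503e+02,  7.73865610e-03,  1.84953420e+01]), 'force': array([-1.24262551, -0.61175574, -0.42151146]), 'wrist_torque': array([ 0.00590011, -0.06053373,  0.0280312 ]), 'grasp_force': 0.0, 'grip_width': 0.08751304670431168}
```

View pics/scene0.png

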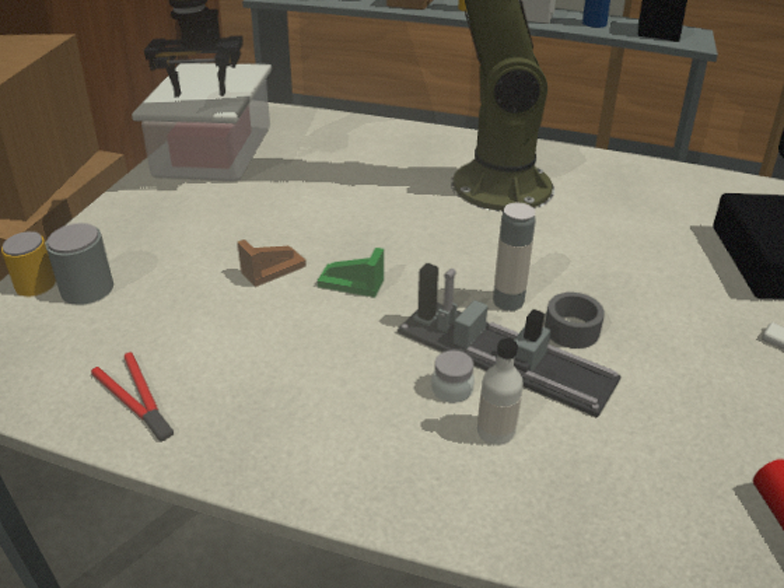

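View pics/top0.png

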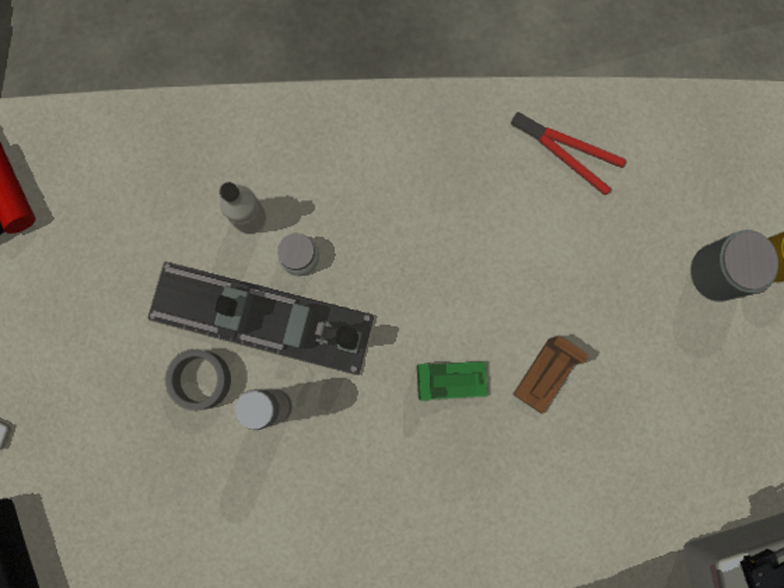

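The scene view shows the brown bracket standing on its foot at about (270,262), the green copy to its right, and the clamp between jar and bottle on one side and can and tape on the other. In the top view (1.4x) the plate corners are at about (165,263), (149,319), (360,373) and (375,316). The bracket's toe corners are at (541,412) and (514,393), its heel at (573,345), and the jaw handle at (228,305).

```bash
cat > m.py <<'E'
from h import *
class C(dict): pass
def load(n):
    z=np.load(n+'0.npz'); c={k:z[k] for k in z.files}; c['k1']=float(c['k1']); return c
t=load('top'); s=load('scene')
P=lambda x,y,z,c=t:onz(c,np.array([x,y])/1.4,z)
E
python3 - <<'E'
from m import *
k=[P(*p,.012) for p in((165,263),(149,319),(360,373),(375,316))]
print(np.round(k,4)[:,:2].tolist(),[round(np.linalg.norm(k[i]-k[i-1]),3) for i in range(4)])
hsv=cv2.cvtColor(t['img'],cv2.COLOR_RGB2HSV)
m=((hsv[...,0]<15)&(hsv[...,1]>110)&(hsv[...,2]>40)).astype(np.uint8)
m[:, :350]=0;m[:220]=0;m[310:]=0;m[:,440:]=0
cs,_=cv2.findContours(m,0,2);c=max(cs,key=cv2.contourArea);ap=cv2.approxPolyDP(c,2,True)[:,0]
print((ap*1.4).round().tolist())
k=[P(*p,.016) for p in((541,412),(514,393))]+[P(*p,.07) for p in((587,353),(560,336))]
print(np.round(k,4)[:,:2].tolist(),[round(np.linalg.norm(k[i]-k[i+1]),3) for i in(0,2)])
save(t,'crop.png',(100,180,280,275),4.4); save(t,'cropb.png',(290,225,430,305),5.5)
E
```

```text
[[0.6548, 0.2699], [0.5625, 0.2954], [0.4679, -0.049], [0.5589, -0.0752]] [np.float64(0.358), np.float64(0.096), np.float64(0.357), np.float64(0.095)]
[[560.0, 336.0], [554.0, 344.0], [563.0, 350.0], [559.0, 354.0], [546.0, 344.0], [515.0, 392.0], [540.0, 412.0], [573.0, 364.0], [566.0, 354.0], [580.0, 361.0], [587.0, 354.0]]
[[0.3976, -0.3365], [0.4292, -0.2942], [0.4873, -0.4007], [0.5148, -0.3596]] [np.float64(0.053), np.float64(0.049)]
```

View pics/crop.png

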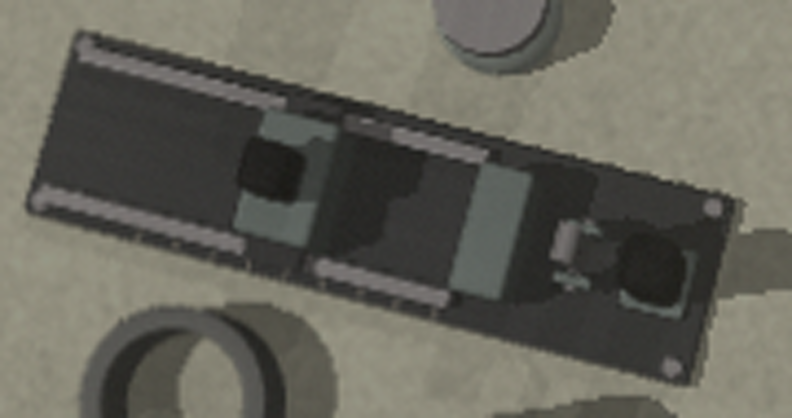

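View pics/cropb.png

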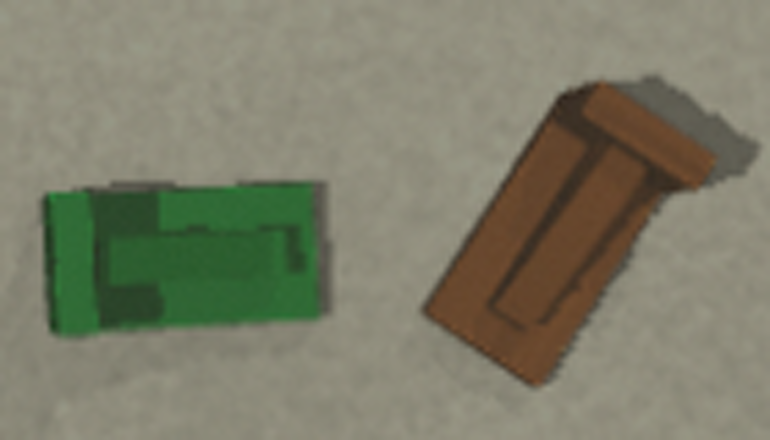

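The crops confirm the bracket (foot down, heel at upper right) and the clamp's parts: handle top at (275,168), trigger bar at (567,240), grip top at (655,270). Next I'll check these against the sizes given and see how close the bystanders are.

```bash
cat >> m.py <<'E'
th=np.radians(74.56); O=np.array([.561,.1103])-.055*np.array([np.cos(th),np.sin(th)])
def toC(p): d=np.array(p)[:2]-O; return np.round(np.array([d@[np.cos(th),np.sin(th)],d@[-np.sin(th),np.cos(th)]]),4)
def toW(x,y=0): return O+x*np.array([np.cos(th),np.sin(th)])+y*np.array([-np.sin(th),np.cos(th)])
def go(xy,z,yaw,cur=None):
    "tool-frame shift(cm)/turn to grasp point xy,z with tool down at yaw"
    o=env.get_obs(); p=np.array(o['tool_pos']); a=np.radians(o['tool_rot'][2]); d=np.r_[xy,z+.164]-p
    c,s_=np.cos(a),np.sin(a)
    print('grasp pt now',(p-[0,0,.164]).round(4),o['tool_rot'].round(2),'shift cm',np.round(100*np.array([d[0]*c+d[1]*s_,d[0]*s_-d[1]*c,-d[2]]),2),'twist z',-round((yaw-o['tool_rot'][2]+180)%360-180,2))
E
python3 - <<'E'
from m import *
Q=lambda x,y,z:onz(t,[100+x/4.4,180+y/4.4],z)
for n,p in dict(handle=(275,168,.106),jawA=(335,125,.062),jawB=(305,247,.062),fixA=(478,163,.062),fixB=(450,292,.062),trig=(567,240,.126),grip=(655,270,.118)).items(): print(n,toC(Q(*p)))
for n,p in dict(can=(255,410,.19),bottle=(229,190,.17),tape=(198,379,.048),jar=(296,252,.055),green=(453,380,.016)).items():
    w=P(*p); print(n,w.round(3),toC(w))
go(toW(.0),.25,74.6)
E
```

```text
handle [ 0.0898 -0.0003]
jawA [ 0.0771 -0.0307]
jawB [0.0755 0.0313]
fixA [ 0.0031 -0.0297]
fixB [0.0001 0.0351]
trig [-0.056  0.   ]
grip [-0.0984  0.0031]
can [0.418 0.088 0.19 ] [-0.0047  0.1323]
bottle [0.73  0.129 0.17 ] [ 0.1178 -0.1576]
tape [0.463 0.203 0.048] [0.1186 0.1194]
jar [0.659 0.046 0.055] [ 0.0195 -0.1112]
green [ 0.453 -0.197  0.016] [-0.2701  0.0224]
grasp pt now [ 0.2061 -0.6163  0.2398] [-1.799e+02  1.000e-02  1.850e+01] shift cm [ 53.63 -53.08  -1.02] twist z -56.1
```

```bash
python3 - <<'E'
from m import *
go(toW(.097),.25,74.6)
E
```

```text
grasp pt now [ 0.2061 -0.6163  0.2398] [-1.799e+02  1.000e-02  1.850e+01] shift cm [ 59.05 -61.13  -1.02] twist z -56.1
```

>>> {"name": "servo_tool", "arguments": {"plan": [{"xyz": [3,-3,-1],"twist": [0,0,-6],"jaw": 0},{"xyz": [6,-6,-1],"twist": [0,0,-12],"jaw": 0},{"xyz": [9,-9,-1],"twist": [0,0,-18],"jaw": 0},{"xyz": [12,-12,-1],"twist": [0,0,-24],"jaw": 0},{"xyz": [15,-15,-1],"twist": [0,0,-30],"jaw": 0},{"xyz": [18,-18,-1],"twist": [0,0,-36],"jaw": 0},{"xyz": [21,-21,-1],"twist": [0,0,-42],"jaw": 0},{"xyz": [24,-24,-1],"twist": [0,0,-48],"jaw": 0},{"xyz": [27,-27,-1],"twist": [0,0,-54],"jaw": 0},{"xyz": [29,-29,-1],"twist": [0,0,-56.1],"jaw": 0}]}}

```text
time_s: 0.93
tool_pos: [0.3899, -0.2465, 0.4146]
tool_rot: [-180.0, 0.0, 74.9]
force: [0.4, -0.4, -0.5]
grip_width: 0.0869
grasp_force: 0.0
```

```bash
python3 - <<'E'
from m import *
go(toW(.097),.25,74.6)
E
```

```text
grasp pt now [ 0.3899 -0.2465  0.2506] [-179.99    0.     74.94] shift cm [43.1   7.28  0.06] twist z 0.34
```

>>> {"name": "servo_tool", "arguments": {"plan": [{"xyz": [43.1,7.3,0],"twist": [0,0,0.3],"jaw": 0},{"xyz": [43.1,7.3,0],"twist": [0,0,0.3],"jaw": 0},{"xyz": [43.1,7.3,0],"twist": [0,0,0.3],"jaw": 0},{"xyz": [43.1,7.3,0],"twist": [0,0,0.3],"jaw": 0},{"xyz": [43.1,7.3,0],"twist": [0,0,0.3],"jaw": 0},{"xyz": [43.1,7.3,0],"twist": [0,0,0.3],"jaw": 0},{"xyz": [43.1,7.3,0],"twist": [0,0,0.3],"jaw": 0},{"xyz": [43.1,7.3,0],"twist": [0,0,0.3],"jaw": 0},{"xyz": [43.1,7.3,0],"twist": [0,0,0.3],"jaw": 0},{"xyz": [43.1,7.3,0],"twist": [0,0,0.3],"jaw": 0}]}}

```text
time_s: 1.77
tool_pos: [0.5659, 0.1297, 0.4145]
tool_rot: [180.0, 0.0, 74.2]
force: [1.0, -0.3, 0.5]
grip_width: 0.0867
grasp_force: 0.0
```

```bash
python3 - <<'E'
from m import *
go(toW(.097),.086,74.6)
E
```

```text
grasp pt now [0.5659 0.1297 0.2505] [1.7999e+02 3.0000e-02 7.4240e+01] shift cm [ 2.2   0.03 16.45] twist z -0.36
```

>>> {"name": "servo_tool", "arguments": {"plan": [{"xyz": [1.9,0,3],"twist": [0,0,-0.3],"jaw": 0},{"xyz": [1.9,0,6.5],"twist": [0,0,-0.3],"jaw": 0},{"xyz": [1.9,0,10],"twist": [0,0,-0.3],"jaw": 0},{"xyz": [1.9,0,13.5],"twist": [0,0,-0.3],"jaw": 0},{"xyz": [1.9,0,16],"twist": [0,0,-0.3],"jaw": 0},{"xyz": [1.9,0,16.4],"twist": [0,0,-0.3],"jaw": 0.3},{"xyz": [1.9,0,16.4],"twist": [0,0,-0.3],"jaw": 0.6},{"xyz": [1.9,0,16.4],"twist": [0,0,-0.3],"jaw": 1},{"xyz": [1.9,0,16.4],"twist": [0,0,-0.3],"jaw": 1},{"xyz": [1.9,0,16.4],"twist": [0,0,-0.3],"jaw": 1}], "newtons": 20}}

```text
time_s: 2.6
tool_pos: [0.5714, 0.1468, 0.2529]
tool_rot: [179.8, -0.1, 74.6]
force: [0.1, -0.1, 0.4]
grip_width: 0.0616
grasp_force: 0.0
```

>>> {"name": "servo_tool", "arguments": {"plan": [{"xyz": [0,0,0],"twist": [0,0,0],"jaw": 1},{"xyz": [0,0,0],"twist": [0,0,0],"jaw": 1},{"xyz": [0,0,0],"twist": [0,0,0],"jaw": 1},{"xyz": [0,0,0],"twist": [0,0,0],"jaw": 1}]}}

```text
time_s: 2.93
tool_pos: [0.5706, 0.1464, 0.251]
tool_rot: [180.0, 0.0, 74.6]
force: [-0.7, -0.6, -0.0]
grip_width: 0.0351
grasp_force: 0.0
```

```bash
python3 - <<'E'
from m import *
c=cam('scene'); save(c,'grip1.png',(260,120,460,300),3.3)
o=env.get_obs();print(toC(o['tool_pos']),o['tool_pos'],o['tool_rot'],o['grip_width'],o['grasp_force'])
E
```

```text
[0.0923 0.0004] [0.57056778 0.14638672 0.2509173 ] [1.79982223e+02 7.09987618e-03 7.45920459e+01] 0.03094425964358638 0.0
```

View pics/grip1.png

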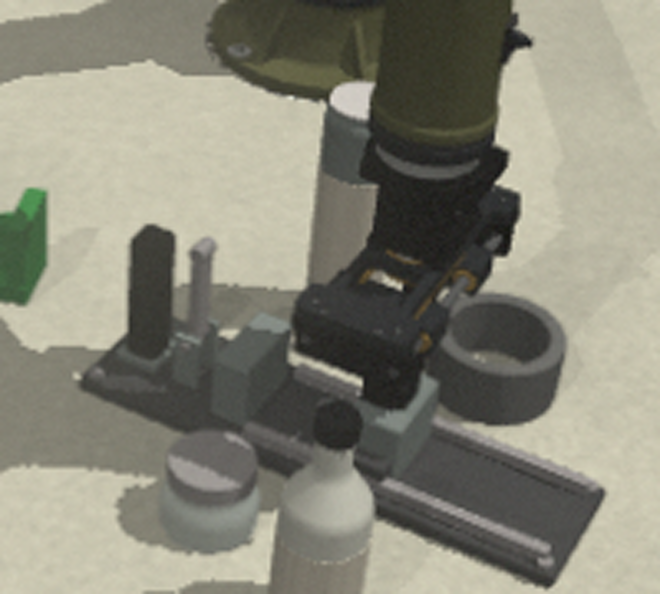

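The fingers straddle the black handle post and are still closing. I'll finish the grip, then draw the jaw back.

>>> {"name": "servo_tool", "arguments": {"plan": [{"xyz": [0,0,0],"twist": [0,0,0],"jaw": 1},{"xyz": [0,0,0],"twist": [0,0,0],"jaw": 1},{"xyz": [0.7,0,0],"twist": [0,0,0],"jaw": 1},{"xyz": [1.7,0,0],"twist": [0,0,0],"jaw": 1},{"xyz": [2.8,0,0],"twist": [0,0,0],"jaw": 1},{"xyz": [3.9,0,0],"twist": [0,0,0],"jaw": 1},{"xyz": [5,0,0],"twist": [0,0,0],"jaw": 1},{"xyz": [6.1,0,0],"twist": [0,0,0],"jaw": 1},{"xyz": [7,0,0],"twist": [0,0,0],"jaw": 1},{"xyz": [7.5,0,0],"twist": [0,0,0],"jaw": 1}]}}

```text
time_s: 3.82
tool_pos: [0.5921, 0.2179, 0.251]
tool_rot: [179.8, 0.1, 74.5]
force: [4.7, -4.8, 1.3]
grip_width: 0.026
grasp_force: 20.0
```

>>> {"name": "servo_tool", "arguments": {"plan": [{"xyz": [0,0,0],"twist": [0,0,0],"jaw": 0.4},{"xyz": [0,0,0],"twist": [0,0,0],"jaw": 0},{"xyz": [0,0,0],"twist": [0,0,0],"jaw": 0},{"xyz": [0,0,0],"twist": [0,0,0],"jaw": 0},{"xyz": [0,0,-3.5],"twist": [0,0,0],"jaw": 0},{"xyz": [0,0,-7],"twist": [0,0,0],"jaw": 0},{"xyz": [0,0,-10.5],"twist": [0,0,0],"jaw": 0},{"xyz": [0,0,-14],"twist": [0,0,0],"jaw": 0},{"xyz": [0,0,-17],"twist": [0,0,0],"jaw": 0}]}}

```text
time_s: 4.57
tool_pos: [0.5898, 0.2192, 0.4232]
tool_rot: [180.0, -0.0, 74.6]
force: [0.8, 0.3, -0.7]
grip_width: 0.0778
grasp_force: 0.0
```

```bash
python3 - <<'E'
from m import *
a=np.radians(143.3); ctr=np.array([.4572,-.3479]); print(toC(env.get_obs()['tool_pos']))
print(ctr+.01*np.array([np.cos(a),np.sin(a)]))
go(ctr+.01*np.array([np.cos(a),np.sin(a)]),.25,143.3)
E
```

```text
[0.1677 0.0012]
[ 0.44918224 -0.34192375]
grasp pt now [0.5898 0.2192 0.2592] [ 1.7997e+02 -4.0000e-02  7.4640e+01] shift cm [-57.84   1.3    0.92] twist z -68.66
```

>>> {"name": "servo_tool", "arguments": {"plan": [{"xyz": [-4,0,0],"twist": [0,0,-5],"jaw": 0},{"xyz": [-8,0.2,0],"twist": [0,0,-10],"jaw": 0},{"xyz": [-12,0.3,0],"twist": [0,0,-15],"jaw": 0},{"xyz": [-16,0.4,0],"twist": [0,0,-20],"jaw": 0},{"xyz": [-20,0.5,0],"twist": [0,0,-25],"jaw": 0},{"xyz": [-24,0.6,0],"twist": [0,0,-30],"jaw": 0},{"xyz": [-28,0.7,0],"twist": [0,0,-36],"jaw": 0},{"xyz": [-32,0.8,0],"twist": [0,0,-42],"jaw": 0},{"xyz": [-36,0.9,0],"twist": [0,0,-48],"jaw": 0},{"xyz": [-40,1,0],"twist": [0,0,-54],"jaw": 0}]}}

```text
time_s: 5.4
tool_pos: [0.4946, -0.1639, 0.4208]
tool_rot: [-180.0, 0.0, 128.5]
force: [1.2, 0.5, -0.6]
grip_width: 0.0871
grasp_force: 0.0
```

```bash
python3 - <<'E'
from m import *
go([.4492,-.3419],.15,143.3)
E
```

```text
grasp pt now [ 0.4946 -0.1639  0.2568] [-1.7998e+02  1.0000e-02  1.2855e+02] shift cm [-11.09 -14.64  10.68] twist z -14.75
```

>>> {"name": "servo_tool", "arguments": {"plan": [{"xyz": [-2.2,-2.9,0],"twist": [0,0,-5],"jaw": 0},{"xyz": [-4.4,-5.8,1],"twist": [0,0,-10],"jaw": 0},{"xyz": [-6.6,-8.7,3],"twist": [0,0,-14.7],"jaw": 0},{"xyz": [-8.8,-11.6,6],"twist": [0,0,-14.7],"jaw": 0},{"xyz": [-11,-14.6,9],"twist": [0,0,-14.7],"jaw": 0},{"xyz": [-11,-14.6,10.6],"twist": [0,0,-14.7],"jaw": 0},{"xyz": [-11,-14.6,10.6],"twist": [0,0,-14.7],"jaw": 0},{"xyz": [-11,-14.6,10.6],"twist": [0,0,-14.7],"jaw": 0}]}}

```text
time_s: 6.07
tool_pos: [0.4485, -0.339, 0.3137]
tool_rot: [179.9, -0.2, 142.9]
force: [0.1, 0.4, 0.3]
grip_width: 0.0872
grasp_force: 0.0
```

```bash
python3 - <<'E'
from m import *
go([.4492,-.3419],.039,143.3)
c=cam('scene'); save(c,'b1.png',(130,110,310,245),4)
E
```

```text
grasp pt now [ 0.4485 -0.339   0.1497] [179.91  -0.21 142.88] shift cm [-0.23 -0.19 11.07] twist z -0.42
```

View pics/b1.png

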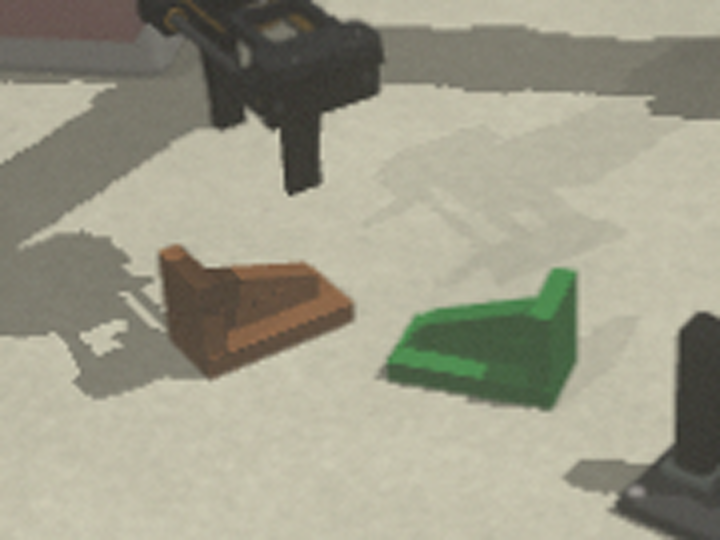

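The open fingers are above the brown bracket and lined up across its web, and the green copy is clear. Going down.

>>> {"name": "servo_tool", "arguments": {"plan": [{"xyz": [-0.2,0,3],"twist": [0,0,-0.4],"jaw": 0},{"xyz": [-0.2,0,6],"twist": [0,0,-0.4],"jaw": 0},{"xyz": [-0.2,0,8.5],"twist": [0,0,-0.4],"jaw": 0},{"xyz": [-0.2,0,10.5],"twist": [0,0,-0.4],"jaw": 0},{"xyz": [-0.2,0,11],"twist": [0,0,-0.4],"jaw": 0.2},{"xyz": [-0.2,0,11],"twist": [0,0,-0.4],"jaw": 0.4},{"xyz": [-0.2,0,11],"twist": [0,0,-0.4],"jaw": 0.5},{"xyz": [-0.2,0,11],"twist": [0,0,-0.4],"jaw": 0.6},{"xyz": [-0.2,0,11],"twist": [0,0,-0.4],"jaw": 0.7},{"xyz": [-0.2,0,11],"twist": [0,0,-0.4],"jaw": 0.75}], "newtons": 25}}

```text
time_s: 6.95
tool_pos: [0.4511, -0.3412, 0.2062]
tool_rot: [-180.0, 0.1, 143.3]
force: [-0.7, -0.0, -0.2]
grip_width: 0.0553
grasp_force: 0.0
```

>>> {"name": "servo_tool", "arguments": {"plan": [{"xyz": [0,0,0],"twist": [0,0,0],"jaw": 0.8},{"xyz": [0,0,0],"twist": [0,0,0],"jaw": 0.9},{"xyz": [0,0,0],"twist": [0,0,0],"jaw": 1},{"xyz": [0,0,0],"twist": [0,0,0],"jaw": 1},{"xyz": [0,0,0],"twist": [0,0,0],"jaw": 1},{"xyz": [0,0,0],"twist": [0,0,0],"jaw": 1},{"xyz": [0,0,0],"twist": [0,0,0],"jaw": 1}]}}

```text
time_s: 7.53
tool_pos: [0.4503, -0.3412, 0.2047]
tool_rot: [-180.0, -0.0, 143.3]
force: [-0.0, 0.3, 0.8]
grip_width: 0.0177
grasp_force: 25.0
```

```bash
python3 - <<'E'
from m import *
go([.4492,-.3419],.039,143.3);o=env.get_obs();print(o['grip_width'],o['grasp_force'],o['force'])
E
```

```text
grasp pt now [ 0.4503 -0.3412  0.0407] [-1.7997e+02 -1.0000e-02  1.4330e+02] shift cm [ 0.05 -0.12  0.17] twist z -0.0
0.017669347312252816 24.993674367433414 [-0.00263465  0.28154464  0.84673565]
```

>>> {"name": "servo_tool", "arguments": {"plan": [{"xyz": [0,0,-1],"twist": [0,0,0],"jaw": 1},{"xyz": [0,0,-3],"twist": [0,0,0],"jaw": 1},{"xyz": [0,0,-6],"twist": [0,0,0],"jaw": 1},{"xyz": [0,0,-9],"twist": [0,0,0],"jaw": 1},{"xyz": [0,0,-12],"twist": [0,0,0],"jaw": 1},{"xyz": [0,0,-15],"twist": [0,0,0],"jaw": 1},{"xyz": [0,0,-18],"twist": [0,0,0],"jaw": 1},{"xyz": [0,0,-21],"twist": [0,0,0],"jaw": 1},{"xyz": [0,0,-22],"twist": [0,0,0],"jaw": 1},{"xyz": [0,0,-22],"twist": [0,0,0],"jaw": 1}]}}

```text
time_s: 8.37
tool_pos: [0.4513, -0.3407, 0.4279]
tool_rot: [-180.0, 0.3, 143.3]
force: [0.0, 0.2, -1.4]
grip_width: 0.0178
grasp_force: 25.0
```

```bash
python3 - <<'E'
from m import *
go(toW(.072),.26,74.6);o=env.get_obs();print(o['grip_width'],o['grasp_force'],o['force'])
E
```

```text
grasp pt now [ 0.4513 -0.3407  0.2639] [-179.97    0.32  143.34] shift cm [18.75 44.31  0.39] twist z 68.74
0.01780266564177851 24.993363727116957 [ 0.04679075  0.21522118 -1.41314197]
```

>>> {"name": "servo_tool", "arguments": {"plan": [{"xyz": [0.6,1.4,0],"twist": [0,0,3],"jaw": 1},{"xyz": [1.6,3.8,0],"twist": [0,0,7],"jaw": 1},{"xyz": [2.8,6.6,0],"twist": [0,0,12],"jaw": 1},{"xyz": [4.1,9.7,0],"twist": [0,0,17],"jaw": 1},{"xyz": [5.4,12.8,0],"twist": [0,0,22],"jaw": 1},{"xyz": [6.7,15.9,0],"twist": [0,0,27],"jaw": 1},{"xyz": [8,19,0],"twist": [0,0,32],"jaw": 1},{"xyz": [9.3,22.1,0],"twist": [0,0,37],"jaw": 1},{"xyz": [10.6,25.2,0],"twist": [0,0,42],"jaw": 1},{"xyz": [12,28.3,0],"twist": [0,0,47],"jaw": 1}]}}

```text
time_s: 9.2
tool_pos: [0.5228, -0.0408, 0.4224]
tool_rot: [-179.8, -0.1, 96.1]
force: [0.4, -1.2, -2.1]
grip_width: 0.0178
grasp_force: 25.0
```

```bash
python3 - <<'E'
from m import *
go(toW(.072),.26,74.6)
E
```

```text
grasp pt now [ 0.5228 -0.0408  0.2584] [-1.7982e+02 -6.0000e-02  9.6060e+01] shift cm [16.21  6.01 -0.16] twist z 21.46
```

>>> {"name": "servo_tool", "arguments": {"plan": [{"xyz": [3,1.1,0],"twist": [0,0,4.5],"jaw": 1},{"xyz": [6,2.2,0],"twist": [0,0,9],"jaw": 1},{"xyz": [9,3.3,0],"twist": [0,0,13.5],"jaw": 1},{"xyz": [12,4.4,0],"twist": [0,0,18],"jaw": 1},{"xyz": [14.5,5.3,0],"twist": [0,0,21],"jaw": 1},{"xyz": [15.9,5.9,0],"twist": [0,0,21.4],"jaw": 1},{"xyz": [15.9,5.9,0],"twist": [0,0,21.4],"jaw": 1},{"xyz": [15.9,5.9,0],"twist": [0,0,21.4],"jaw": 1},{"xyz": [15.9,5.9,0],"twist": [0,0,21.4],"jaw": 1}]}}

```text
time_s: 9.95
tool_pos: [0.5643, 0.1212, 0.423]
tool_rot: [-179.9, 0.1, 74.9]
force: [-0.2, 0.3, -1.4]
grip_width: 0.0183
grasp_force: 25.0
```

```bash
python3 - <<'E'
from m import *
go(toW(.072),.10,74.6); print(toC(env.get_obs()['tool_pos']))
E
```

```text
grasp pt now [0.5643 0.1212 0.259 ] [-1.7986e+02  1.0000e-01  7.4890e+01] shift cm [ 0.57 -0.02 15.9 ] twist z 0.29
[ 0.0663 -0.0003]
```

>>> {"name": "servo_tool", "arguments": {"plan": [{"xyz": [0.5,0,2],"twist": [0,0,0.3],"jaw": 1},{"xyz": [0.5,0,5],"twist": [0,0,0.3],"jaw": 1},{"xyz": [0.5,0,8],"twist": [0,0,0.3],"jaw": 1},{"xyz": [0.5,0,11],"twist": [0,0,0.3],"jaw": 1},{"xyz": [0.5,0,13],"twist": [0,0,0.3],"jaw": 1},{"xyz": [0.5,0,14],"twist": [0,0,0.3],"jaw": 1},{"xyz": [0.5,0,14],"twist": [0,0,0.3],"jaw": 1},{"xyz": [0.5,0,14],"twist": [0,0,0.3],"jaw": 1}]}}

```text
time_s: 10.62
tool_pos: [0.5661, 0.1261, 0.285]
tool_rot: [-180.0, 0.0, 74.5]
force: [0.9, -0.4, -1.3]
grip_width: 0.018
grasp_force: 25.0
```

```bash
python3 - <<'E'
from m import *
go(toW(.072),.053,74.6); print(toC(env.get_obs()['tool_pos']))
c=cam('scene'); save(c,'p1.png',(280,130,460,300),3.5)
c=cam('top'); save(c,'p2.png',(100,180,280,275),4.4)
E
```

```text
grasp pt now [0.5661 0.1261 0.121 ] [-1.800e+02  1.000e-02  7.453e+01] shift cm [ 0.04 -0.07  6.8 ] twist z -0.07
[ 0.0716 -0.0007]
```

View pics/p1.png

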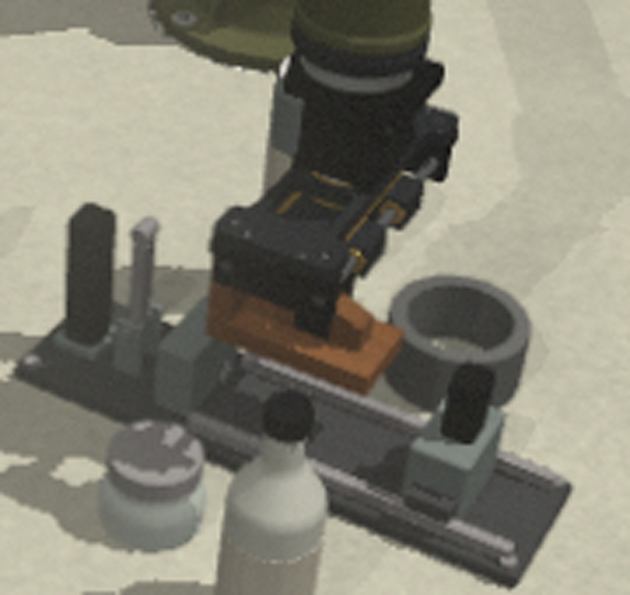

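The bracket hangs level above the bed with its heel towards the fixed jaw. Near foot corners, underside: heel at crop (208,338), toe at (365,391).

```bash
python3 - <<'E'
from m import *
Q=lambda x,y,z:toC(onz(s,[280+x/3.5,130+y/3.5],z))
print('heel',Q(208,338,.0803),'toe',Q(365,391,.0803))
print('fixed jaw near -x top?',Q(160,371,.062),'plate +x near corner',Q(515,580,.0),Q(14,372,.0), 'jaw front near top',Q(415,443,.062))
E
```

```text
heel [ 0.0105 -0.0317] toe [ 0.1146 -0.0245]
fixed jaw near -x top? [-0.0088 -0.0565] plate +x near corner [ 0.2349 -0.0442] [-0.1238 -0.0449] jaw front near top [ 0.1534 -0.0313]
```

```bash
python3 - <<'E'
from m import *
for n in('scene','top'):
    c=cam(n); h=cv2.cvtColor(c['img'],cv2.COLOR_RGB2HSV)
    m=((h[...,0]<15)&(h[...,1]>110)&(h[...,2]>40)).astype(np.uint8)
    if n=='scene': m[:, :330]=0;m[:,420:]=0;m[:200]=0;m[260:]=0
    else: m[:,:100]=0;m[:,280:]=0;m[:180]=0;m[275:]=0
    cs,_=cv2.findContours(m,0,1)
    for q in cs:
        if cv2.contourArea(q)<15: continue
        print(n,cv2.contourArea(q))
        for p in cv2.approxPolyDP(q,1.2,True)[:,0]: print(p,'under',toC(onz(c,p.astype(float),.0803)),'foottop',toC(onz(c,p.astype(float),.0963)),'heeltop',toC(onz(c,p.astype(float),.150)))
    if n=='scene':
        e=np.array([(x,np.flatnonzero(m[:,x]).max()+.5) for x in range(342,382)],float)
        f=cv2.fitLine(e.astype(np.float32),cv2.DIST_HUBER,0,.01,.01).ravel()
        a=[onz(c,[x,f[3]+(x-f[2])*f[1]/f[0]],.0803) for x in(342,382)]
        print('edge',[toC(x) for x in a])
E
```

```text
scene 437.5
[394 228] under [0.1137 0.0297] foottop [0.1197 0.0103] heeltop [ 0.1401 -0.055 ]
[394 224] under [0.108  0.0427] foottop [0.1142 0.023 ] heeltop [ 0.135  -0.0432]
[388 222] under [0.0938 0.0419] foottop [0.1003 0.0222] heeltop [ 0.1221 -0.044 ]
[378 213] under [0.0612 0.0597] foottop [0.0684 0.0396] heeltop [ 0.0926 -0.0279]
[376 220] under [0.0682 0.0337] foottop [0.0752 0.0142] heeltop [ 0.0989 -0.0514]
[378 220] under [0.072  0.0362] foottop [0.0789 0.0166] heeltop [ 0.1023 -0.0492]
[379 223] under [0.0784 0.0276] foottop [0.0852 0.0082] heeltop [ 0.1081 -0.0569]
[377 225] under [0.0776 0.0187] foottop [ 0.0844 -0.0005] heeltop [ 0.1074 -0.065 ]
[376 224] under [0.0742 0.0207] foottop [0.0811 0.0014] heeltop [ 0.1044 -0.0632]
[384 224] under [0.0892 0.0305] foottop [0.0958 0.011 ] heeltop [ 0.1179 -0.0543]
[384 227] under [0.0936 0.0208] foottop [0.1001 0.0015] heeltop [ 0.1219 -0.0631]
[379 230] under [0.0886 0.0052] foottop [ 0.0952 -0.0137] heeltop [ 0.1174 -0.0772]
[377 228] under [0.082  0.0091] foottop [ 0.0888 -0.0099] heeltop [ 0.1114 -0.0737]
[378 227] under 
[... 962 characters left out ...]
top [ 0.0869 -0.0311] heeltop [ 0.1097 -0.0933]
[372 237] under [ 0.0858 -0.0247] foottop [ 0.0925 -0.043 ] heeltop [ 0.1149 -0.1043]
[374 235] under [ 0.0866 -0.0163] foottop [ 0.0933 -0.0347] heeltop [ 0.1156 -0.0967]
[378 237] under [ 0.0967 -0.0177] foottop [ 0.1032 -0.0361] heeltop [ 0.1248 -0.0979]
[378 239] under [ 0.0995 -0.0237] foottop [ 0.1059 -0.042 ] heeltop [ 0.1273 -0.1034]
[384 241] under [ 0.1131 -0.0227] foottop [ 0.1192 -0.041 ] heeltop [ 0.1396 -0.1025]Traceback (most recent call last):
  File "<stdin>", line 13, in <module>
    return umr_maximum(a, axis, None, out, keepdims, initial, where)
ValueError: zero-size array to reduction operation maximum which has no identity
```

View pics/p2.png

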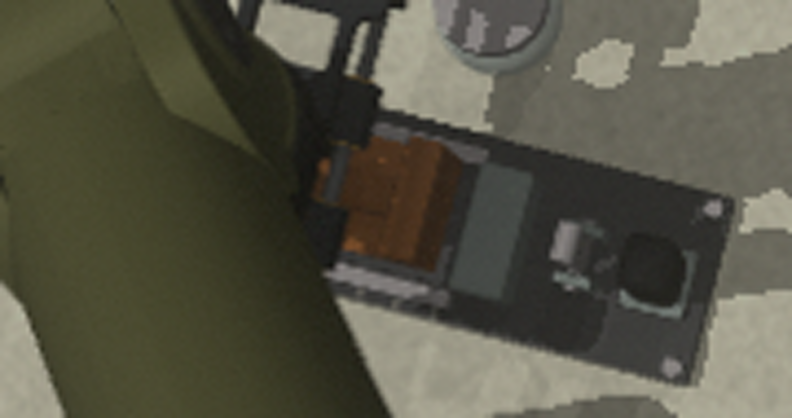

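From above, the heel's lower outer edge runs from (465,155) to (437,270), parallel to the fixed jaw's face.

```bash
python3 - <<'E'
from m import *
Q=lambda x,y,z:toC(onz(t,[100+x/4.4,180+y/4.4],z))
print(Q(465,155,.0803),Q(437,270,.0803))
E
```

```text
[ 0.0074 -0.0305] [0.0061 0.0268]
```

>>> {"name": "servo_tool", "arguments": {"plan": [{"xyz": [0,-0.1,1.5],"twist": [0,0,0],"jaw": 1},{"xyz": [0,-0.1,3],"twist": [0,0,0],"jaw": 1},{"xyz": [0,-0.1,4.2],"twist": [0,0,0],"jaw": 1},{"xyz": [0,-0.1,5.2],"twist": [0,0,0],"jaw": 1},{"xyz": [0,-0.1,6],"twist": [0,0,0],"jaw": 1},{"xyz": [0,-0.1,6.4],"twist": [0,0,0],"jaw": 1},{"xyz": [0,-0.1,6.6],"twist": [0,0,0],"jaw": 1},{"xyz": [0,-0.1,6.6],"twist": [0,0,0],"jaw": 1},{"xyz": [0,-0.1,6.6],"twist": [0,0,0],"jaw": 1}]}}

```text
time_s: 11.52
tool_pos: [0.5651, 0.1274, 0.2192]
tool_rot: [180.0, -0.0, 74.6]
force: [-0.6, -0.3, -2.4]
grip_width: 0.0181
grasp_force: 25.0
```

>>> {"name": "servo_tool", "arguments": {"plan": [{"xyz": [0,0,0.1],"twist": [0,0,0],"jaw": 1},{"xyz": [0,0,0.2],"twist": [0,0,0],"jaw": 1},{"xyz": [0,0,0.2],"twist": [0,0,0],"jaw": 1},{"xyz": [0,0,0.2],"twist": [0,0,0],"jaw": 1}]}}

```text
time_s: 11.85
tool_pos: [0.5649, 0.1273, 0.2169]
tool_rot: [180.0, 0.0, 74.6]
force: [1.0, 0.2, -2.0]
grip_width: 0.018
grasp_force: 25.0
```

>>> {"name": "servo_tool", "arguments": {"plan": [{"xyz": [0,0,0.05],"twist": [0,0,0],"jaw": 1},{"xyz": [0,0,0.1],"twist": [0,0,0],"jaw": 1},{"xyz": [0,0,0.1],"twist": [0,0,0],"jaw": 1}]}}

```text
time_s: 12.1
tool_pos: [0.565, 0.1274, 0.2167]
tool_rot: [180.0, 0.0, 74.6]
force: [-2.8, -1.6, 4.9]
grip_width: 0.018
grasp_force: 25.0
```

>>> {"name": "servo_tool", "arguments": {"plan": [{"xyz": [0,0,0.05],"twist": [0,0,0],"jaw": 1},{"xyz": [0,0,0.1],"twist": [0,0,0],"jaw": 1},{"xyz": [0,0,0.1],"twist": [0,0,0],"jaw": 1}]}}

```text
time_s: 12.35
tool_pos: [0.565, 0.1275, 0.2167]
tool_rot: [180.0, 0.1, 74.6]
force: [-5.3, -2.7, 13.1]
grip_width: 0.0177
grasp_force: 25.0
```

It is down on the bed (grasp height 52.7 mm, as expected). Easing off, letting go and lifting.

>>> {"name": "servo_tool", "arguments": {"plan": [{"xyz": [0,0,-0.1],"twist": [0,0,0],"jaw": 1},{"xyz": [0,0,-0.15],"twist": [0,0,0],"jaw": 0.7},{"xyz": [0,0,-0.15],"twist": [0,0,0],"jaw": 0.5},{"xyz": [0,0,-0.15],"twist": [0,0,0],"jaw": 0.3},{"xyz": [0,0,-0.15],"twist": [0,0,0],"jaw": 0.2},{"xyz": [0,0,-0.15],"twist": [0,0,0],"jaw": 0.2},{"xyz": [0,0,-2],"twist": [0,0,0],"jaw": 0.2},{"xyz": [0,0,-5],"twist": [0,0,0],"jaw": 0.1},{"xyz": [0,0,-8.5],"twist": [0,0,0],"jaw": 0},{"xyz": [0,0,-12],"twist": [0,0,0],"jaw": 0}]}}

```text
time_s: 13.18
tool_pos: [0.5645, 0.1273, 0.3354]
tool_rot: [-179.9, 0.0, 74.6]
force: [0.5, 0.0, -0.4]
grip_width: 0.0698
grasp_force: 0.0
```

```bash
python3 - <<'E'
from m import *
go(toW(.170),.150,74.6)
E
```

```text
grasp pt now [0.5645 0.1273 0.1714] [-1.7991e+02  2.0000e-02  7.4640e+01] shift cm [9.77 0.13 2.14] twist z 0.04
```

>>> {"name": "servo_tool", "arguments": {"plan": [{"xyz": [3,0,-0.5],"twist": [0,0,0],"jaw": 0},{"xyz": [6,0,-0.5],"twist": [0,0,0],"jaw": 0},{"xyz": [8.5,0.1,-0.5],"twist": [0,0,0],"jaw": 0},{"xyz": [9.8,0.1,0],"twist": [0,0,0],"jaw": 0},{"xyz": [9.8,0.1,2],"twist": [0,0,0],"jaw": 0},{"xyz": [9.8,0.1,5],"twist": [0,0,0],"jaw": 0},{"xyz": [9.8,0.1,7.5],"twist": [0,0,0],"jaw": 0},{"xyz": [9.8,0.1,8.5],"twist": [0,0,0],"jaw": 0.3},{"xyz": [9.8,0.1,8.5],"twist": [0,0,0],"jaw": 0.6},{"xyz": [9.8,0.1,8.5],"twist": [0,0,0],"jaw": 1}], "newtons": 25}}

```text
time_s: 14.02
tool_pos: [0.592, 0.2216, 0.25]
tool_rot: [-180.0, -0.0, 74.6]
force: [-0.6, 0.1, 0.2]
grip_width: 0.0745
grasp_force: 0.0
```

>>> {"name": "servo_tool", "arguments": {"plan": [{"xyz": [0,0,0],"twist": [0,0,0],"jaw": 1},{"xyz": [0,0,0],"twist": [0,0,0],"jaw": 1},{"xyz": [0,0,0],"twist": [0,0,0],"jaw": 1},{"xyz": [0,0,0],"twist": [0,0,0],"jaw": 1},{"xyz": [0,0,0],"twist": [0,0,0],"jaw": 1},{"xyz": [0,0,0],"twist": [0,0,0],"jaw": 1},{"xyz": [0,0,0],"twist": [0,0,0],"jaw": 1}]}}

```text
time_s: 14.6
tool_pos: [0.5921, 0.2214, 0.2499]
tool_rot: [179.9, -0.0, 74.6]
force: [10.5, -2.8, -5.2]
grip_width: 0.0282
grasp_force: 5.8
```

>>> {"name": "servo_tool", "arguments": {"plan": [{"xyz": [-0.3,0,0],"twist": [0,0,0],"jaw": 1},{"xyz": [-0.7,0,0],"twist": [0,0,0],"jaw": 1},{"xyz": [-1.1,0,0],"twist": [0,0,0],"jaw": 1},{"xyz": [-1.5,0,0],"twist": [0,0,0],"jaw": 1},{"xyz": [-1.9,0,0],"twist": [0,0,0],"jaw": 1},{"xyz": [-2.3,0,0],"twist": [0,0,0],"jaw": 1},{"xyz": [-2.6,0,0],"twist": [0,0,0],"jaw": 1},{"xyz": [-2.8,0,0],"twist": [0,0,0],"jaw": 1}]}}

```text
time_s: 15.27
tool_pos: [0.5855, 0.1943, 0.25]
tool_rot: [179.8, -0.1, 74.6]
force: [5.6, 1.4, -2.6]
grip_width: 0.0261
grasp_force: 25.0
```

```bash
python3 - <<'E'
from m import *
o=env.get_obs();print(toC(o['tool_pos']),o['tool_pos'][2],o['grip_width'],o['force'])
c=cam('top'); save(c,'j1.png',(100,180,280,275),4.4)
c=cam('scene'); save(c,'j2.png',(280,130,460,300),3.5)
E
```

```text
[ 0.1425 -0.0013] 0.2500038215505217 0.026090953322151333 [ 5.58514612  1.44229752 -2.6408286 ]
```

View pics/j2.png

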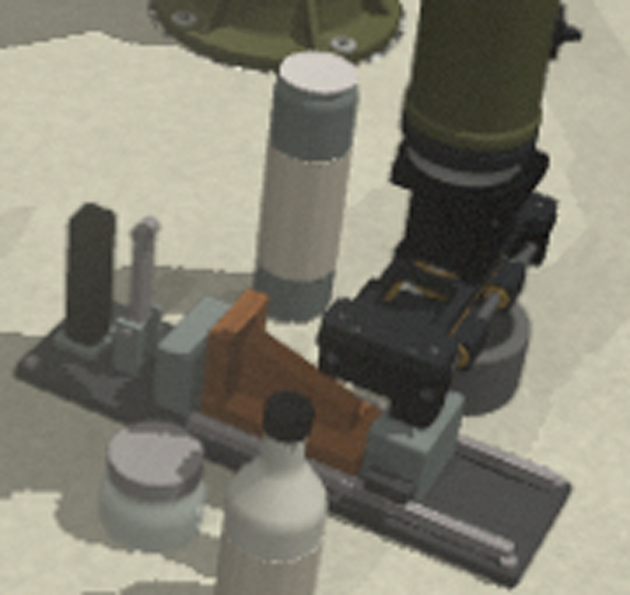

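The bracket lies flat in the bed with its heel near the fixed jaw, and the sliding jaw has just about reached its toe. I'll keep going slowly and watch the force.

>>> {"name": "servo_tool", "arguments": {"plan": [{"xyz": [-0.2,0,0],"twist": [0,0,0],"jaw": 1},{"xyz": [-0.4,0,0],"twist": [0,0,0],"jaw": 1},{"xyz": [-0.6,0,0],"twist": [0,0,0],"jaw": 1},{"xyz": [-0.7,0,0],"twist": [0,0,0],"jaw": 1},{"xyz": [-0.7,0,0],"twist": [0,0,0],"jaw": 1}]}}

```text
time_s: 15.78
tool_pos: [0.5837, 0.1877, 0.25]
tool_rot: [179.8, -0.1, 74.6]
force: [6.1, 1.8, -3.3]
grip_width: 0.0256
grasp_force: 25.0
```

>>> {"name": "servo_tool", "arguments": {"plan": [{"xyz": [-0.1,0,0],"twist": [0,0,0],"jaw": 1},{"xyz": [-0.2,0,0],"twist": [0,0,0],"jaw": 1},{"xyz": [-0.3,0,0],"twist": [0,0,0],"jaw": 1},{"xyz": [-0.3,0,0],"twist": [0,0,0],"jaw": 1}]}}

```text
time_s: 16.12
tool_pos: [0.5829, 0.1851, 0.25]
tool_rot: [179.8, -0.2, 74.6]
force: [6.4, 1.9, -4.0]
grip_width: 0.0259
grasp_force: 25.0
```

```bash
python3 - <<'E'
from m import *
o=env.get_obs();print(toC(o['tool_pos']),o['tool_pos'][2],o['grip_width'],o['force'])
E
```

```text
[ 0.1329 -0.0012] 0.24999367481132123 0.025878316473897774 [ 6.36909488  1.87395875 -4.01756868]
```

>>> {"name": "servo_tool", "arguments": {"plan": [{"xyz": [-0.1,0,0],"twist": [0,0,0],"jaw": 1},{"xyz": [-0.2,0,0],"twist": [0,0,0],"jaw": 1},{"xyz": [-0.3,0,0],"twist": [0,0,0],"jaw": 1},{"xyz": [-0.3,0,0],"twist": [0,0,0],"jaw": 1}]}}

```text
time_s: 16.45
tool_pos: [0.5824, 0.1839, 0.25]
tool_rot: [179.8, -0.4, 74.7]
force: [10.7, 7.3, -8.7]
grip_width: 0.0259
grasp_force: 25.0
```

>>> {"name": "servo_tool", "arguments": {"plan": [{"xyz": [-0.1,0,0],"twist": [0,0,0],"jaw": 1},{"xyz": [-0.2,0,0],"twist": [0,0,0],"jaw": 1},{"xyz": [-0.2,0,0],"twist": [0,0,0],"jaw": 1}]}}

```text
time_s: 16.7
tool_pos: [0.582, 0.1833, 0.25]
tool_rot: [179.7, -0.6, 74.7]
force: [12.4, 10.2, -12.4]
grip_width: 0.026
grasp_force: 25.0
```

>>> {"name": "servo_tool", "arguments": {"plan": [{"xyz": [-0.1,0,0],"twist": [0,0,0],"jaw": 1},{"xyz": [-0.2,0,0],"twist": [0,0,0],"jaw": 1},{"xyz": [-0.2,0,0],"twist": [0,0,0],"jaw": 1}]}}

```text
time_s: 16.95
tool_pos: [0.5817, 0.1827, 0.2501]
tool_rot: [179.7, -0.8, 74.8]
force: [14.8, 13.7, -15.4]
grip_width: 0.0258
grasp_force: 25.0
```

>>> {"name": "servo_tool", "arguments": {"plan": [{"xyz": [0,0,0],"twist": [0,0,0],"jaw": 0.6},{"xyz": [0,0,0],"twist": [0,0,0],"jaw": 0.3},{"xyz": [0,0,0],"twist": [0,0,0],"jaw": 0},{"xyz": [0,0,0],"twist": [0,0,0],"jaw": 0},{"xyz": [0,0,-2],"twist": [0,0,0],"jaw": 0},{"xyz": [0,0,-5],"twist": [0,0,0],"jaw": 0},{"xyz": [0,0,-8],"twist": [0,0,0],"jaw": 0},{"xyz": [0,0,-11],"twist": [0,0,0],"jaw": 0},{"xyz": [0,0,-14],"twist": [0,0,0],"jaw": 0},{"xyz": [0,0,-16],"twist": [0,0,0],"jaw": 0}]}}

```text
time_s: 17.78
tool_pos: [0.5798, 0.1783, 0.4129]
tool_rot: [179.9, -0.0, 74.6]
force: [0.0, 0.8, 0.4]
grip_width: 0.083
grasp_force: 0.0
```

```bash
python3 - <<'E'
from m import *
go(toW(-.089),.25,164.6)
E
```

```text
grasp pt now [0.5798 0.1783 0.2489] [ 1.7986e+02 -4.0000e-02  7.4600e+01] shift cm [-2.146e+01 -1.000e-02 -1.100e-01] twist z -90.0
```

>>> {"name": "servo_tool", "arguments": {"plan": [{"xyz": [-2.2,0,0],"twist": [0,0,-7],"jaw": 0},{"xyz": [-4.4,0,0],"twist": [0,0,-14],"jaw": 0},{"xyz": [-6.6,0,0],"twist": [0,0,-21],"jaw": 0},{"xyz": [-8.8,0,0],"twist": [0,0,-28],"jaw": 0},{"xyz": [-11,0,0],"twist": [0,0,-35],"jaw": 0},{"xyz": [-13.2,0,0],"twist": [0,0,-42],"jaw": 0},{"xyz": [-15.4,0,0],"twist": [0,0,-49],"jaw": 0},{"xyz": [-17.6,0,0],"twist": [0,0,-56],"jaw": 0},{"xyz": [-19.5,0,0],"twist": [0,0,-63],"jaw": 0},{"xyz": [-21.2,0,0],"twist": [0,0,-70],"jaw": 0}]}}

```text
time_s: 18.62
tool_pos: [0.5228, -0.0278, 0.4096]
tool_rot: [-179.9, -0.0, 144.9]
force: [0.6, 0.4, 0.6]
grip_width: 0.087
grasp_force: 0.0
```

```bash
python3 - <<'E'
from m import *
go(toW(-.088),.17,164.6)
E
```

```text
grasp pt now [ 0.5228 -0.0278  0.2456] [-1.7991e+02 -2.0000e-02  1.4488e+02] shift cm [0.01 0.03 7.56] twist z -19.72
```

>>> {"name": "servo_tool", "arguments": {"plan": [{"xyz": [0,0,2],"twist": [0,0,-7],"jaw": 0},{"xyz": [0,0,4],"twist": [0,0,-14],"jaw": 0},{"xyz": [0,0,6],"twist": [0,0,-19.7],"jaw": 0},{"xyz": [0,0,7.8],"twist": [0,0,-19.7],"jaw": 0},{"xyz": [0,0,7.8],"twist": [0,0,-19.7],"jaw": 0},{"xyz": [0,0,7.8],"twist": [0,0,-19.7],"jaw": 0}]}}

```text
time_s: 19.12
tool_pos: [0.5231, -0.0263, 0.3313]
tool_rot: [-180.0, -0.1, 164.3]
force: [0.1, 0.1, 0.9]
grip_width: 0.0872
grasp_force: 0.0
```

```bash
python3 - <<'E'
from m import *
go(toW(-.088),.102,164.6);print(toC(env.get_obs()['tool_pos']))
c=cam('scene'); save(c,'t1.png',(260,110,440,280),3.5)
E
```

```text
grasp pt now [ 0.5231 -0.0263  0.1673] [-1.7998e+02 -1.3000e-01  1.6430e+02] shift cm [-0.02 -0.12  6.53] twist z -0.3
[-0.0868  0.0001]
```

View pics/t1.png

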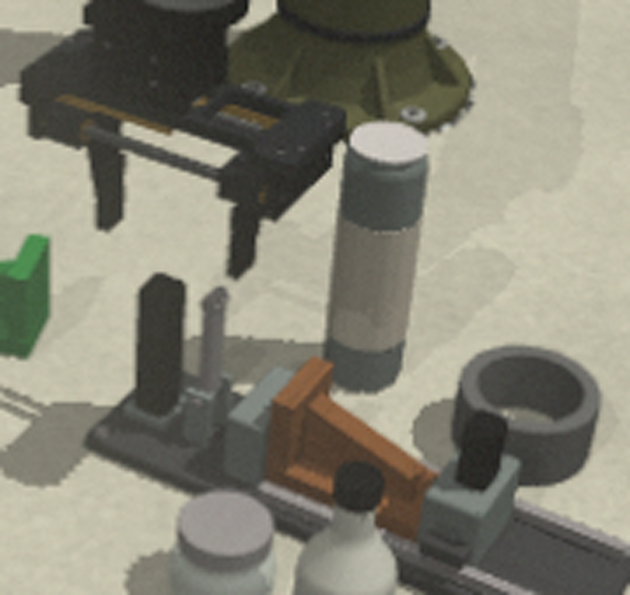

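The gripper is above the grip and trigger with a finger either side of them, and the bracket is snug between the jaws. Going down, then squeezing.

>>> {"name": "servo_tool", "arguments": {"plan": [{"xyz": [0,-0.1,1.5],"twist": [0,0,-0.3],"jaw": 0},{"xyz": [0,-0.1,3.5],"twist": [0,0,-0.3],"jaw": 0},{"xyz": [0,-0.1,5.5],"twist": [0,0,-0.3],"jaw": 0},{"xyz": [0,-0.1,6.5],"twist": [0,0,-0.3],"jaw": 0},{"xyz": [0,-0.1,6.5],"twist": [0,0,-0.3],"jaw": 0},{"xyz": [0,-0.2,6.5],"twist": [0,0,-0.3],"jaw": 0.1},{"xyz": [0,-0.25,6.5],"twist": [0,0,-0.3],"jaw": 0.3},{"xyz": [0,-0.25,6.5],"twist": [0,0,-0.3],"jaw": 0.5},{"xyz": [0,-0.25,6.5],"twist": [0,0,-0.3],"jaw": 0.7},{"xyz": [0,-0.25,6.5],"twist": [0,0,-0.3],"jaw": 1}], "newtons": 30}}

```text
time_s: 20.0
tool_pos: [0.5241, -0.0267, 0.2684]
tool_rot: [179.8, 0.2, 164.7]
force: [2.4, 7.5, 2.5]
grip_width: 0.0618
grasp_force: 3.6
```

>>> {"name": "servo_tool", "arguments": {"plan": [{"xyz": [0,0,0],"twist": [0,0,0],"jaw": 1},{"xyz": [0,0,0],"twist": [0,0,0],"jaw": 1},{"xyz": [0,0,0],"twist": [0,0,0],"jaw": 1},{"xyz": [0,0,0],"twist": [0,0,0],"jaw": 1},{"xyz": [0,0,0],"twist": [0,0,0],"jaw": 1},{"xyz": [0,0,0],"twist": [0,0,0],"jaw": 1},{"xyz": [0,0,0],"twist": [0,0,0],"jaw": 1},{"xyz": [0,0,0],"twist": [0,0,0],"jaw": 1}]}}

```text
time_s: 20.67
tool_pos: [0.5242, -0.0254, 0.268]
tool_rot: [179.6, 0.2, 164.7]
force: [3.9, 8.4, -0.9]
grip_width: 0.0445
grasp_force: 28.4
```

```bash
python3 - <<'E'
from m import *
o=env.get_obs();print(toC(o['tool_pos']),o['tool_pos'][2]-.164,o['grip_width'],o['force'],o['grasp_force'])
c=cam('scene'); save(c,'t2.png',(260,110,440,280),3.5)
E
```

```text
[-0.0856 -0.0007] 0.10403029594382188 0.044539392101108695 [ 3.86843096  8.42636212 -0.85576372] 28.389497724710964
```

Width 44.5 mm is what a fully tilted trigger should give at the fingertips (about 45 mm). I'll grip harder to confirm it is on its stop.

>>> {"name": "servo_tool", "arguments": {"plan": [{"xyz": [0,0,0],"twist": [0,0,0],"jaw": 1},{"xyz": [0,0,0],"twist": [0,0,0],"jaw": 1},{"xyz": [0,0,0],"twist": [0,0,0],"jaw": 1},{"xyz": [0,0,0],"twist": [0,0,0],"jaw": 1},{"xyz": [0,0,0],"twist": [0,0,0],"jaw": 1},{"xyz": [0,0,0],"twist": [0,0,0],"jaw": 1}], "newtons": 38}}

```text
time_s: 21.22
tool_pos: [0.5242, -0.0255, 0.268]
tool_rot: [179.6, 0.2, 164.7]
force: [3.9, 7.4, -1.1]
grip_width: 0.0444
grasp_force: 36.0
```

```bash
python3 - <<'E'
from m import *
o=env.get_obs();print(toC(o['tool_pos']),o['grip_width'],o['force'],o['grasp_force'])
c=cam('scene'); save(c,'t3.png',(260,110,440,280),3.5)
E
```

```text
[-0.0857 -0.0007] 0.044365092062771824 [ 3.85734703  7.41931348 -1.05232725] 36.04021500097588
```

View pics/t3.png

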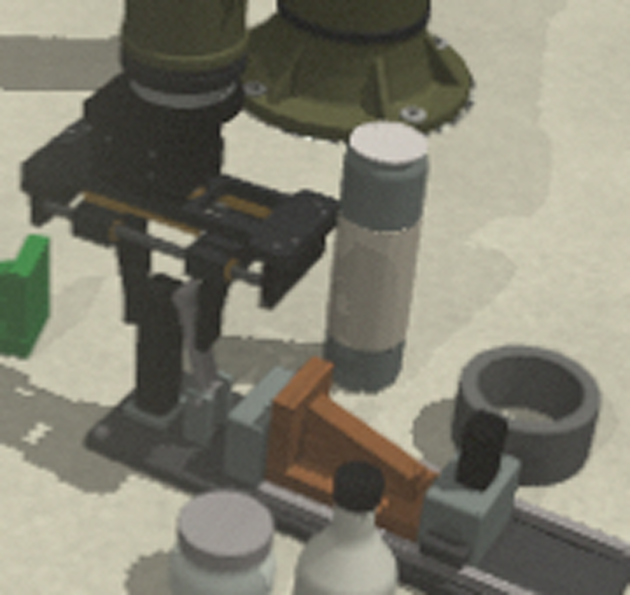

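The trigger is tilted right over to the grip and the width didn't change under the harder squeeze, so it is on its stop. The bracket is still snug. Opening and lifting clear.

>>> {"name": "servo_tool", "arguments": {"plan": [{"xyz": [0,0,0],"twist": [0,0,0],"jaw": 0.4},{"xyz": [0,0,0],"twist": [0,0,0],"jaw": 0.3},{"xyz": [0,0.1,0],"twist": [0,0,0],"jaw": 0.2},{"xyz": [0,0.1,0],"twist": [0,0,0],"jaw": 0},{"xyz": [0,0.1,0],"twist": [0,0,0],"jaw": 0},{"xyz": [0,0.1,0],"twist": [0,0,0],"jaw": 0},{"xyz": [0,0.1,0],"twist": [0,0,0],"jaw": 0},{"xyz": [0,0.1,0],"twist": [0,0,0],"jaw": 0}]}}

```text
time_s: 21.93
tool_pos: [0.5229, -0.0287, 0.2665]
tool_rot: [-179.9, -0.0, 164.6]
force: [-0.3, -1.2, 1.5]
grip_width: 0.0846
grasp_force: 0.0
```

>>> {"name": "servo_tool", "arguments": {"plan": [{"xyz": [0,0,-1],"twist": [0,0,0],"jaw": 0},{"xyz": [0,0,-3],"twist": [0,0,0],"jaw": 0},{"xyz": [0,0,-6],"twist": [0,0,0],"jaw": 0},{"xyz": [0,0,-9],"twist": [0,0,0],"jaw": 0},{"xyz": [0,0,-12],"twist": [0,0,0],"jaw": 0},{"xyz": [0,0,-15],"twist": [0,0,0],"jaw": 0},{"xyz": [0,-3,-17],"twist": [0,0,0],"jaw": 0},{"xyz": [0,-6,-17],"twist": [0,0,0],"jaw": 0},{"xyz": [0,-6,-17],"twist": [0,0,0],"jaw": 0}]}}

```text
time_s: 22.68
tool_pos: [0.5063, -0.092, 0.4384]
tool_rot: [-179.7, 0.1, 164.1]
force: [0.3, -0.7, -1.1]
grip_width: 0.087
grasp_force: 0.0
```

```bash
python3 - <<'E'
from m import *
# change vs picture just before the squeeze, in the clamp/bracket region and trigger region (full scene px)
c=cam('scene'); b=cv2.cvtColor(cv2.resize(cv2.imread('pics/t1.png'),(180,170),interpolation=cv2.INTER_AREA),cv2.COLOR_BGR2GRAY).astype(int)
a=cv2.cvtColor(c['img'][110:280,260:440],cv2.COLOR_RGB2GRAY).astype(int); d=abs(a-b)
for n,(x0,y0,x1,y1) in dict(bracket=(76,100,126,158),slide=(120,115,150,165),trigger=(52,80,70,125),grip=(38,76,54,122),can=(95,35,125,112),tape=(130,98,172,140)).items(): print(n,'mean',d[y0:y1,x0:x1].mean().round(1),'frac>35',(d[y0:y1,x0:x1]>35).mean().round(3))
# jaw/heel edges from top view
print(env.get_obs()['force'],env.get_obs()['time_s'])
tt=cam('top'); 
for n in('can','bottle','jar','tape'): pass
d2=cv2.absdiff(tt['img'],t['img']).max(2)
for n,p in dict(can=(255,410),bottle=(238,205),jar=(296,252),tape=(198,379)).items():
    x,y=int(p[0]/1.4),int(p[1]/1.4); q=d2[y-18:y+18,x-18:x+18]; print(n,(q>40).mean().round(3))
h=cv2.cvtColor(tt['img'],cv2.COLOR_RGB2HSV); m=((h[...,0]<15)&(h[...,1]>110)&(h[...,2]>40)).astype(np.uint8); m[:180]=0;m[275:]=0;m[:,:100]=0;m[:,280:]=0
print(cv2.countNonZero(m))
q=max(cv2.findContours(m,0,1)[0],key=cv2.contourArea); 
for p in cv2.approxPolyDP(q,1.5,True)[:,0]: print(p,'foot',toC(onz(tt,p.astype(float),.028)),'heeltop',toC(onz(tt,p.astype(float),.082)))
E
```

```text
bracket mean 2.9 frac>35 0.0
slide mean 2.7 frac>35 0.0
trigger mean 3.6 frac>35 0.016
grip mean 2.7 frac>35 0.0
can mean 5.2 frac>35 0.003
tape mean 2.9 frac>35 0.0
[-0.07785929  0.72832223 -0.79785984] 22.7333
can 0.0
bottle 0.0
jar 0.0
tape 0.0
1124
[164 209] foot [ 0.1111 -0.0256] heeltop [ 0.0978 -0.0215]
[158 228] foot [0.1128 0.0192] heeltop [0.0994 0.0211]
[159 233] foot [0.1076 0.0294] heeltop [0.0944 0.0309]
[189 241] foot [0.0372 0.0301] heeltop [0.0274 0.0315]
[193 240] foot [0.029  0.0257] heeltop [0.0197 0.0273]
[194 242] foot [0.0257 0.0295] heeltop [0.0165 0.0309]
[201 241] foot [0.0111 0.0235] heeltop [0.0026 0.0252]
[206 218] foot [ 0.0135 -0.029 ] heeltop [ 0.0049 -0.0248]
[197 218] foot [ 0.0331 -0.0241] heeltop [ 0.0236 -0.0201]
```

Nothing changed compared with just before the squeeze, and the trigger has sprung back. The heel and toe both read about 2 mm high in x, the same offset as the fixed jaw's face, so the bracket is touching both jaws. The bystanders haven't moved. Handing in.

```bash
python3 -c "
from cell import env
print(env.sign_off())"
```

```text
the job is handed in; nothing more can be done
None
```

I handed the job in at about 23 s: the bracket is snug between both jaws with its heel against the fixed jaw, the trigger was squeezed to its stop and sprang back, and the can, bottle, tape roll and jar haven't moved.

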